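Refit and press in the control knob of a fly dryer

TASK

Slide the dryer's red transport lock all the way to its end stop, clear of the shaft. Then pick up the loose orange knob, turn it so that the flat in its socket matches the flat of the D-shaft, push it fully home on the shaft, and keep pressing it down to the bottom of the shaft's spring travel. Finish while still holding the knob pressed in; leave the lock open and everything else on the bench where it is.

Things in the scene. Friction and masses are not known exactly. Their poses are not given: they have to be found in the camera images.
- knob: The loose orange knob, about 60 g, upright on the table, socket down. Origin: centre of its underside, z up. Round skirt 37 mm across, 20 mm tall. The D-shaped socket below is 16.5 mm deep, 13.4 mm in diameter, its flat 3.7 mm from the axis on the +x side: it fits the shaft only one way round, to about 0.1 rad.
- knob_bar (a point): Centre of the top of the knob's grip bar, 42 mm above its underside, on its axis; axes as the knob's. The bar is 36 mm long (x), 14 mm thick (y), and stands 22 mm tall on the skirt. A white pointer line runs from here to +x (the side of the socket's flat) and down the bar's +x end.
- knob_pointer (a point): The pointer end of the knob's grip bar: top edge of its +x end, 18 mm from the axis, 42 mm above the underside; axes as the knob's.
- shaft_seat (a point): Centre of the top of the brass collar (20 mm across) at the foot of the dryer's upright D-shaft, 62 mm above the table when not pressed: seat for the knob's underside. z up; +x is the way the shaft's flat faces (as does the white tick on the black dial disc, 54 mm across, round its foot). Knob fully home: its origin and x axis coincide with this point's.
- shaft_tip (a point): Centre of the top of the steel D-shaft, 15 mm above the collar, axes as shaft_seat. The shaft is 12 mm in diameter, its flat 3 mm from the axis on the +x side, tip chamfered 1.5 mm. The shaft can also turn about z, but very stiffly (0.25 N m).
- shaft (a joint): How far the D-shaft is pressed in, straight down against its spring, in m: 0 = out, 0.008 = bottom stop. The spring needs 6 N to begin to move and 10 N at the stop; it springs back when let go.
- lock (a joint): Position of the red transport lock in m: 0 = fork round the shaft (locked), 0.045 = end stop, fork drawn clear. Slides along the dryer's +y, away from the shaft, with 2 N friction and stays where it is left.
- lock_grip (a point): Centre of the top of the transport lock's red grip, 96 mm above the table; +y is the sliding direction. The grip is a block 30 mm (x) by 16 mm (y), 28 mm tall above the lock's fork plate, which lies just over the collar (63 to 68 mm above the table) and keeps the knob from going home. The shaft axis lies 45 mm plus the joint value towards -y.
- dryer: The fly dryer, a grey box with an orange stripe fixed to the table: 150 mm (x) by 330 mm (y), 50 mm tall. Origin on the table right under the shaft axis; the box spans x -75 to 75 mm, y -60 to 270 mm; a gearbox (70 x 60 mm in x and y, to 140 mm above the table) stands at y = 195 mm with a black foam wheel (104 mm across, to 159 mm high) beyond it.
- pot: small round lidded pot, off-white with a pink spot on its lid, 46 mm wide, 32 mm tall; loose bystander, origin at the centre of its underside
- spool: lime-green line spool with black flanges, 40 mm wide, 24 mm tall; loose bystander, origin at the centre of its underside
- pot2: small round lidded pot with a brown spot on its lid, 46 mm wide, 32 mm tall; loose bystander, origin at the centre of its underside
- bottle: amber bottle, 34 mm wide, 85 mm tall, white cap; loose bystander, origin at the centre of its underside
- reel: fly reel lying flat, 76 mm wide, 40 mm tall with its handle; loose bystander, origin at the centre of its underside
- tin: flat aluminium tin, 60 x 90 x 18 mm; loose bystander, origin at the centre of its underside
- mug: blue mug, 80 mm wide, 90 mm tall; loose bystander, origin at the centre of its underside

How it is judged:
On the way, in this order (a step that is already met when the one before it is completed fails the run):
1. the transport lock is slid to its end stop (within 4 mm) (value of joint lock above 0.041 m), for 0.2 s.
2. the knob sits fully home on the D-shaft, flats matched, with the lock still open (x of knob_pointer in the frame of shaft_seat above 0.01 m and horizontal distance between knob and shaft_seat below 0.002 m and z of knob in the frame of shaft_seat below 0.002 m and angle between the x axis of knob and the x axis of shaft_seat, either way round below 0.2 rad and angle between knob's own z axis and vertical below 0.12 rad and value of joint lock above 0.041 m), for 0.2 s.
At the end, for the whole second after the job is handed in: The knob is upright and at rest, home on the D-shaft (within 2 mm of collar and axis, 0.2 rad of the flat, pointer on the flat's side); the shaft is pressed in over 5 mm of its 8 mm, the fingers on the knob with over 2 N; the lock is within 4 mm of its end stop (all of step 2 and value of joint shaft above 0.005 m and contact force between the fingers and knob above 2 N and linear speed of knob below 0.02 m/s); the arm keeps its last pose, push and grip.
It fails at once if a bystander is moved more than 30 mm (distance of any of pot, spool, pot2, bottle, reel, tin, mug from where it was at the start of the episode above 0.03 m).
It also fails if it takes over 54 s, if anything falls off the work surface, if the arm or the gripper's body presses on something with over 40 N, if the wrist force passes 120 N, or if a joint passes its speed limit or range.

ROBOT

A 6-joint arm with a two-finger parallel gripper is mounted at the origin on the work surface. World frame = base frame: x ahead of the robot, y to its left, z up, the work surface at z = 0. Lengths are in m, angles in rad, forces in N, time in s.
With the tool pointing down it reaches from about 0.25 to 0.725 m from the base axis. Payload 4 kg.
Tool frame: the origin (TCP) lies at the very end of the fingers, on their centre line; the grasp point (between the pads) lies 19 mm behind it; z points along the fingers, y is the line along which they close (so a half turn about z gives the same grasp; the last joint's range is limited). The gripper opens to 85 mm and grips with 20 to 120 N. Pads are 22 mm wide; open, the fingers measure 114 mm over their backs; the gripper's body (76 mm by 85 mm) begins 54 mm behind the grasp point. The pads swing forward as they close: fully open they stand 13 mm farther back than shut.
Start: joints at [-1.225, 0.241, 0.005, 1.335, 0, 1.571], TCP at [0.169, -0.47, 0.231] pointing down, gripper open.
Joint ranges: [-2.72, 2.72], [-1.05, 1.87], [-1.09, 1.28], [-1.99, 2.15], [-1.42, 1.44], [-3.14, 3.14]. Speed limits (rad/s): [2.79, 2.79, 3.14, 3.14, 3.14, 3.14].

INTERFACE

Orientations are given as a unit quaternion [x, y, z, w].
In Python, from workcell import bot, vision, workorder, boxes_of gives the robot as it stands.
- The arm moves only by the tool send_rows, never from a script. Its argument "motion" is text: rows parted by semicolons, each of 5 numbers parted by spaces: the closure, from -1 (fully open) to 1 (shut), so that 0 is half open, then the shift along the tool's x, y, z in cm, then the turn about the tool's z in rad. In form: claw x y z twist; .... A call has 1 to 5 rows; each row is the pose to reach, as a shift and turn from the pose commanded when the call began, along the tool's axes at that moment; what a row does not reach only later rows make up. A row lasts 1/10 s, in which the tool goes at most 50 mm and 8.59 degrees, less where a joint would pass 70% of its speed; a pose out of reach is approached as far as the arm can. A call with a gripper value outside its range is refused whole. The fingers move at their own pace and stop on an object; the grip force is fixed at half the most. Time passes only in rows, so rows that repeat a pose let the fingers close. It gives the time, the measured TCP pose, the force, the opening and the grip force at its end, in the units of the state.
- bot.get_obs(): the state, without advancing time (a new reading comes with each control period).
- vision.camera(name): name is "side" or "top" or "wrist"; returns the picture (384x512x3 uint8, red, green, blue); there is no depth.
- vision.camera_model(name): a dict with "fov_y" (degrees; the focal length in pixels is half the picture's height over the tangent of half this angle, whatever the lens; pixels are square), "cx", "cy" (the principal point, pixels), "world_from_camera" (4x4, takes a point from camera to world coordinates); the wrist camera has in their place "hand_eye" (4x4, takes a point from camera to tool coordinates, whose origin is the TCP and whose axes are the flange's). Camera axes: x right, y down, z forward; pixel columns grow to the right and rows downward; lengths in m; the calibration is good to about 2 mm. A picture is of the moment at which its call begins: read the wrist's pose just before it. camera_model takes no time and is no camera call.
- workorder.job_done(): hands the job in; it is judged then, once.
Trained networks look in the newest picture that a camera, given by its name, has taken for a name from the list of things; names that differ only in an ending like _2 or _b are one class to them, and where a whole thing is asked for, a point or a joint stands for the part that bears it (a point fixed in the world has none). Each returns a list of dicts, best first, with "conf" (0 to 1); they miss things now and then, are a little off and sometimes report something else, mostly with a low value. They report only what shows in the picture. A call takes as long as a camera call.
- boxes_of(camera, target): "rect" ([centre column, centre row, width, height] in pixels, round what is visible of it).
The state is a dict: "clock": time; "joint_pos": joint angles; "joint_vel": joint speeds; "tau": joint torques, N m; "eef_pos": TCP position; "tool_rot": TCP orientation; "ft_force": force on the tool from outside, world axes, zero at the start; "ft_torque": the same for the moment, N m; "grip_width": finger opening in m; "grasp_force": force on a finger pad.
Only numpy, scipy, OpenCV 4.12 (cv2) and the standard library are available. Lean on these libraries where they do the work, as an engineer would, in place of code of your own. Each camera call takes 0.05 s, during which the arm holds its last target. There are 200 camera calls.

## Working session

There is one attempt and no reset: what is moved stays moved. The work goes in short steps, Python scripts to look and compute and a tool call to move; the robot and the scene stay as the last step left them, time stands still between calls to the robot, and variables do not carry over. Pictures are saved under pics/ and viewed, at most 10 in all, crops included, and the job is handed in when it is done.

Besides the shell and the picture viewer there is one more tool, called after "Emit:" as name(argument=value, ...), one argument or row to a line, values as JSON. send_rows: Moves the arm, as the interface text tells. Its arguments: {"type":"object","properties":{"motion":{"type":"string"}},"required":["motion"]}

```bash
mkdir -p pics; cat > h.py <<'E'
import numpy as np, cv2
from workcell import bot, vision, workorder, boxes_of
from scipy.spatial.transform import Rotation as R
def cam(n):
    m=vision.camera_model(n)
    f=192/np.tan(np.radians(m["fov_y"])/2)
    if "world_from_camera" in m: T=np.array(m["world_from_camera"])
    else:
        o=bot.get_obs(); W=np.eye(4); W[:3,:3]=R.from_quat(o["tool_rot"]).as_matrix(); W[:3,3]=o["eef_pos"]
        T=W@np.array(m["hand_eye"])
    return f,m["cx"],m["cy"],T
def snap(n,fn=None):
    C=cam(n); im=vision.camera(n)
    if fn: cv2.imwrite("pics/"+fn,im[:,:,::-1])
    return C,im
def ray(C,u,v,z):
    f,cx,cy,T=C; d=T[:3,:3]@np.array([(u-cx)/f,(v-cy)/f,1]); o=T[:3,3]
    return o+d*(z-o[2])/d[2]
def proj(C,p):
    f,cx,cy,T=C; q=T[:3,:3].T@(np.array(p)-T[:3,3]); return f*q[0]/q[2]+cx,f*q[1]/q[2]+cy
E
python3 - <<'E'
from h import *
Cs={}
for n in("top","side"):
    C,im=snap(n,n+"0.png"); Cs[n]=C
    print(n,C[0],C[3].round(3).tolist())
    for t in("knob","shaft_tip","lock_grip","dryer","pot","spool","bottle","reel","tin","mug"):
        try: print(t,[(np.round(b["rect"]).tolist(),round(b["conf"],2)) for b in boxes_of(n,t)[:2]])
        except Exception as e: print(t,e)
a=[cv2.imread(f"pics/{n}0.png") for n in("top","side")]
print(bot.get_obs())
E
```

```text
top 438.587730328375 [[0.027, -0.998, 0.053, 0.441], [-1.0, -0.027, 0.001, 0.072], [0.001, -0.053, -0.999, 1.577], [0.0, 0.0, 0.0, 1.0]]
knob [([368.0, 186.0, 10.0, 10.0], 0.4)]
shaft_tip []
lock_grip [([257.0, 190.0, 20.0, 14.0], 0.7), ([339.0, 162.0, 15.0, 12.0], 0.49)]
dryer [([236.0, 187.0, 97.0, 56.0], 0.69)]
pot [([366.0, 146.0, 12.0, 12.0], 0.66), ([340.0, 161.0, 10.0, 15.0], 0.56)]
spool [([236.0, 187.0, 96.0, 56.0], 0.62), ([332.0, 213.0, 16.0, 8.0], 0.42)]
bottle []
reel [([161.0, 241.0, 17.0, 23.0], 0.87)]
tin [([147.0, 213.0, 26.0, 18.0], 0.8)]
mug [([141.0, 165.0, 36.0, 25.0], 0.95)]
side 426.91421307298754 [[0.875, -0.279, 0.395, 0.057], [-0.484, -0.529, 0.698, -0.794], [0.014, -0.802, -0.598, 0.835], [0.0, 0.0, 0.0, 1.0]]
knob [([340.0, 308.0, 14.0, 25.0], 0.52)]
shaft_tip [([387.0, 280.0, 19.0, 20.0], 0.73), ([254.0, 207.0, 7.0, 13.0], 0.43)]
lock_grip [([255.0, 195.0, 17.0, 21.0], 0.65)]
dryer [([262.0, 202.0, 48.0, 74.0], 0.71), ([341.0, 308.0, 16.0, 19.0], 0.27)]
pot [([386.0, 282.0, 19.0, 20.0], 0.81), ([336.0, 262.0, 16.0, 19.0], 0.7)]
spool [([278.0, 287.0, 16.0
[... 175 characters left out ...]
': array([-1.22498513e+00,  2.40589548e-01,  4.99356312e-03,  1.33519916e+00,
        1.55353773e-05,  1.57077303e+00]), 'joint_vel': array([ 1.39790834e-05, -1.64057212e-03,  5.18589838e-04,  1.04424054e-03,
       -6.88228904e-04,  2.59759946e-04]), 'tau': array([ 2.91162787e-04, -3.72222519e+01,  2.52693951e+01,  1.12382975e-03,
       -2.14710471e-04, -6.71927580e-06]), 'eef_pos': array([ 0.16948332, -0.47039576,  0.23130923]), 'tool_rot': array([ 9.85087027e-01,  1.72056821e-01,  7.75347332e-06, -7.54569835e-07]), 'ft_force': array([ 0.3199509 , -0.12882931, -1.04907502]), 'ft_torque': array([ 0.01273061, -0.05808558,  0.00367663]), 'grasp_force': 0.0, 'grip_width': 0.08564857302731158}
```

View pics/top0.png

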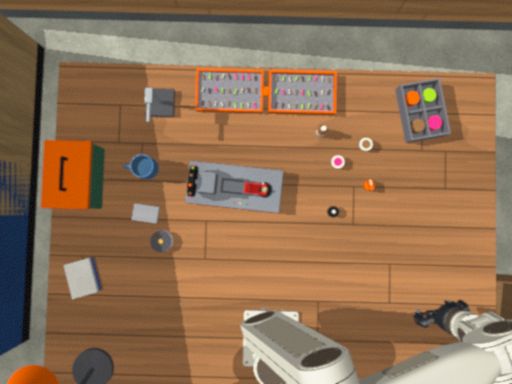

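View pics/side0.png

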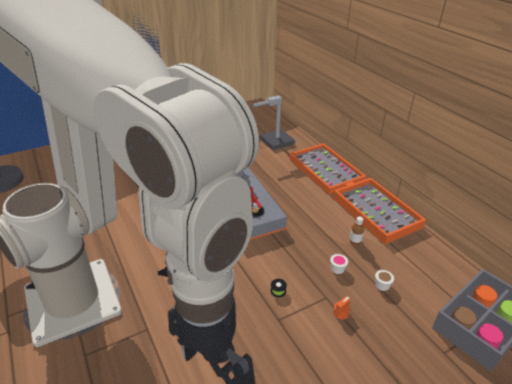

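```bash
python3 - <<'E'
from h import *
C=cam("top"); im=cv2.imread("pics/top0.png")
a=cv2.resize(im[155:220,180:290],None,fx=7,fy=7,interpolation=cv2.INTER_CUBIC)[:, :770]
b=cv2.resize(im[165:205,350:390],None,fx=3,fy=3,interpolation=cv2.INTER_CUBIC)
a[:120,-120:]=b
cv2.imwrite("pics/c1.png",a)
for n,u,v,z in [("knob",370,185,.03),("grip",265,189,.096),("dryer",235,187,.05),("pot",338,161,.03),("pot2",366,144,.03),("spool",333,212,.02),("bottle",321,130,.05),("tin",145,213,.02),("mug",143,166,.09),("reel",161,241,.03)]:
    print(n,ray(C,u,v,z).round(3))
o=bot.get_obs();print(R.from_quat(o["tool_rot"]).as_matrix().round(3)); print(vision.camera_model("wrist"))
E
```

```text
knob [ 0.55  -0.339  0.03 ]
grip [0.522 0.033 0.096]
dryer [0.529 0.137 0.05 ]
pot [ 0.632 -0.225  0.03 ]
pot2 [ 0.695 -0.323  0.03 ]
spool [ 0.451 -0.212  0.02 ]
bottle [ 0.737 -0.159  0.05 ]
tin [0.43  0.454 0.02 ]
mug [0.59 0.45 0.09]
reel [0.333 0.392 0.03 ]
[[ 0.941  0.339  0.   ]
 [ 0.339 -0.941  0.   ]
 [ 0.     0.    -1.   ]]
{'fov_y': 67.69131190914126, 'cx': 258.3303804420806, 'cy': 191.9140736313688, 'hand_eye': array([[-3.55097482e-04, -9.62128568e-01, -2.72595842e-01,
         6.87172351e-02],
       [ 9.99999866e-01, -2.38947374e-04, -4.59285579e-04,
         1.15272628e-03],
       [ 3.76755715e-04, -2.72595969e-01,  9.62128524e-01,
        -1.42608396e-01],
       [ 0.00000000e+00,  0.00000000e+00,  0.00000000e+00,
         1.00000000e+00]])}
```

View pics/c1.png

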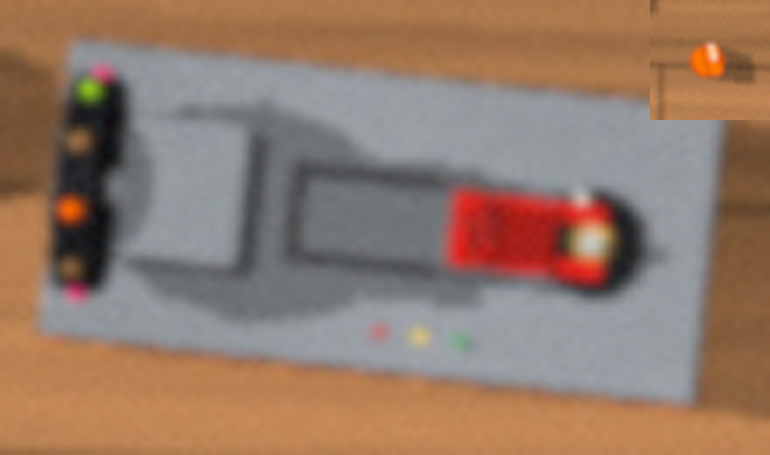

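Emit:
send_rows(
  motion="-1 4.0 -2.95 0 -0.14; -1 8.0 -5.9 0 -0.28; -1 12.0 -8.8 0 -0.42; -1 16.0 -11.8 0 -0.56; -1 20.0 -14.7 0 -0.70",
)

```text
clock: 1.6
eef_pos: [0.3085, -0.2627, 0.2315]
tool_rot: [0.865, 0.502, 0.0, 0.0]
ft_force: [0.1, -0.9, -0.2]
grip_width: 0.0855
grasp_force: 0.0
```

```bash
cat >> h.py <<'E'
def go(x,y,z,ang):  # shift in tool axes (cm) and twist to bring tool to x,y,z, tool x-axis heading ang
    o=bot.get_obs(); M=R.from_quat(o["tool_rot"]).as_matrix()
    d=M.T@(np.array([x,y,z])-o["eef_pos"])*100; a=np.arctan2(M[1,0],M[0,0])
    print("clock",o["clock"],"shift cm",d.round(2),"twist",round((a-ang+np.pi)%(2*np.pi)-np.pi,3),"tilt",M[2].round(3))
E
python3 -c "
from h import *
go(.525,.06,.231,1.475)"
```

```text
clock 1.6 shift cm [38.76  2.76  0.05] twist -0.424 tilt [-0.     0.001 -1.   ]
```

Emit:
send_rows(
  motion="-1 4.8 0.3 0 -0.1; -1 9.6 0.7 0 -0.2; -1 14.4 1.0 0 -0.3; -1 19.2 1.4 0 -0.4; -1 24.0 1.7 0 -0.424",
)

```text
clock: 2.1
eef_pos: [0.4438, -0.0633, 0.2316]
tool_rot: [0.741, 0.671, 0.0, 0.0]
ft_force: [0.7, -1.3, 1.0]
grip_width: 0.0856
grasp_force: 0.0
```

```bash
python3 -c "
from h import *
go(.525,.06,.231,1.475)"
```

```text
clock 2.1 shift cm [13.07  6.87  0.07] twist -0.003 tilt [-0.     0.001 -1.   ]
```

Emit:
send_rows(
  motion="-1 4.3 2.3 0 0; -1 8.6 4.6 0 0; -1 13 6.9 0 0; -1 13 6.9 0 0; -1 13 6.9 0 0",
)

```text
clock: 2.6
eef_pos: [0.5246, 0.0583, 0.2306]
tool_rot: [0.741, 0.671, -0.001, -0.0]
ft_force: [-0.5, -0.2, -0.2]
grip_width: 0.0854
grasp_force: 0.0
```

```bash
python3 - <<'E'
from h import *
C,im=snap("wrist","w1.png")
for t in("lock_grip","shaft_tip"): print(t,[(np.round(b["rect"]).tolist(),round(b["conf"],2)) for b in boxes_of("wrist",t)[:2]])
E
```

```text
lock_grip [([259.0, 164.0, 38.0, 72.0], 0.87)]
shaft_tip [([258.0, 191.0, 15.0, 17.0], 0.65)]
```

View pics/w1.png

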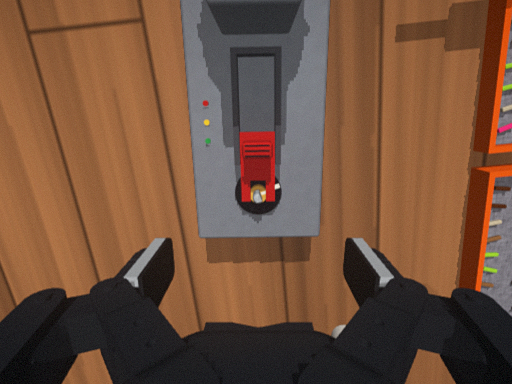

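```bash
python3 - <<'E'
from h import *
C=cam("wrist"); im=cv2.imread("pics/w1.png")
print("shaft",ray(C,258.5,192,.077),"tick",ray(C,277,187,.052), "tcp px",proj(C,bot.get_obs()["eef_pos"]-[0,0,.12]), C[3].round(3).tolist())
for v in(131,140,150,158): print(v,ray(C,258,v,.096).round(4))
for p in((196,160),(202,236),(328,60),(319,236)): print(p,ray(C,*p,.05).round(4))
S=ray(C,258.5,192,.077)
for yaw in(-.095,-.06,-.03): 
    yd=np.array([-np.sin(yaw),np.cos(yaw),0]); print(yaw,[np.round(proj(C,S+yd*k+[0,0,h])) .tolist()for k,h in((.037,.019),(.053,.019),(.037,-.009),(.045,.019))])
cv2.imwrite("pics/c2.png",cv2.resize(im[100:260,170:350],None,fx=3.7,fy=3.7,interpolation=cv2.INTER_CUBIC))
E
```

```text
shaft [0.52244364 0.0399919  0.077     ] tick [0.54374517 0.03674102 0.052     ] tcp px (np.float64(258.30237057487597), np.float64(185.35476802651635)) [[0.995, -0.099, -0.028, 0.531], [-0.103, -0.957, -0.271, 0.124], [-0.0, 0.273, -0.962, 0.374], [0.0, 0.0, 0.0, 1.0]]
131 [0.5287 0.1054 0.096 ]
140 [0.5278 0.097  0.096 ]
150 [0.5268 0.0875 0.096 ]
158 [0.526  0.0797 0.096 ]
(196, 160) [0.4547 0.0774 0.05  ]
(202, 236) [ 0.4468 -0.0165  0.05  ]
(328, 60) [0.6082 0.1669 0.05  ]
(319, 236) [ 0.5899 -0.0312  0.05  ]
-0.095 [[258.0, 161.0], [258.0, 144.0], [258.0, 157.0], [258.0, 153.0]]
-0.06 [[257.0, 161.0], [256.0, 145.0], [257.0, 157.0], [257.0, 153.0]]
-0.03 [[256.0, 161.0], [255.0, 145.0], [256.0, 157.0], [255.0, 153.0]]
```

View pics/c2.png

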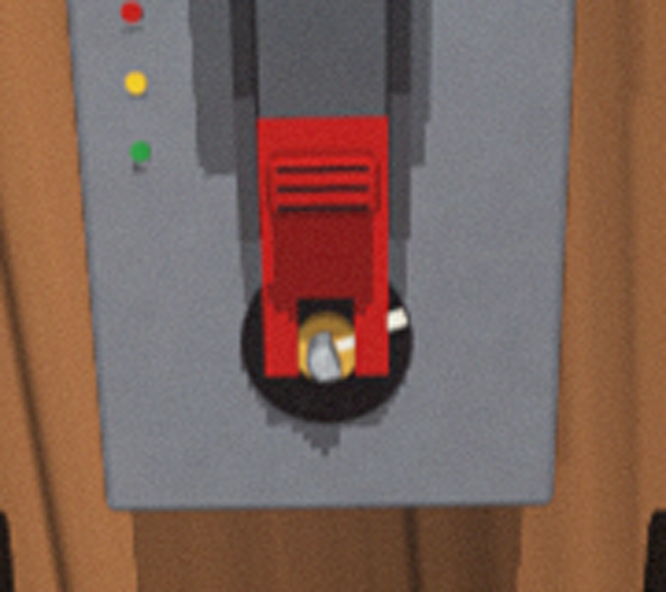

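Emit:
send_rows(
  motion="-1 1.5 0 4.5 0; -1 3 -0.1 9 0; -0.4 3 -0.1 13.5 0; -0.2 3 -0.1 15.4 0; -0.2 3 -0.1 15.4 0",
)

```text
clock: 3.25
eef_pos: [0.5231, 0.0853, 0.0743]
tool_rot: [0.743, 0.67, -0.003, -0.002]
ft_force: [-0.5, 0.4, 0.0]
grip_width: 0.0512
grasp_force: 0.0
```

Emit:
send_rows(
  motion="1 0 0 0 0; 1 0 0 0 0; 1 0 0 0 0; 1 0 0 0 0",
)

```text
clock: 3.65
eef_pos: [0.526, 0.0867, 0.0794]
tool_rot: [0.742, 0.67, 0.0, -0.0]
ft_force: [-4.7, -0.7, 2.7]
grip_width: 0.0284
grasp_force: 59.8
```

Emit:
send_rows(
  motion="1 1.2 0 0 0; 1 2.4 0 0 0; 1 3.6 0 0 0; 1 4.6 0 0 0; 1 4.6 0 0 0",
)

```text
clock: 4.15
eef_pos: [0.529, 0.1229, 0.0791]
tool_rot: [0.743, 0.669, -0.008, 0.007]
ft_force: [-8.9, -28.1, 9.9]
grip_width: 0.0281
grasp_force: 61.0
```

Emit:
send_rows(
  motion="1 0 0 0 0; 1 0 0 0 0",
)

```text
clock: 4.35
eef_pos: [0.529, 0.1229, 0.0791]
tool_rot: [0.744, 0.668, -0.007, 0.006]
ft_force: [-8.2, -26.2, 9.9]
grip_width: 0.0286
grasp_force: 60.9
```

```bash
python3 - <<'E'
from h import *
C,im=snap("wrist")
C2,t=snap("top")
a=cv2.resize(t[150:225,170:300],None,fx=3.6,fy=3.6,interpolation=cv2.INTER_CUBIC)[:,:468]
b=np.zeros((384+270,512,3),np.uint8)[:600]
b[:384]=im; b[384:,:468]=a[:216]
cv2.imwrite("pics/w2.png",b[:,:,::-1])
E
```

```text
(no output)
```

View pics/w2.png

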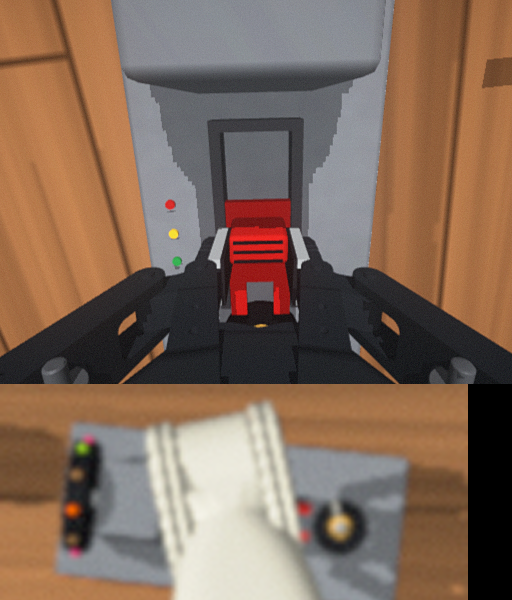

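```bash
python3 - <<'E'
from h import *
C=cam("wrist")
print(bot.get_obs()["eef_pos"], "plate far edge",ray(C,258,200,.068),"grip front/back top",ray(C,258,228,.096),ray(C,258,262,.096),"fork tips",ray(C,240,315,.068),ray(C,281,314,.068))
T=cam("top"); print("shaft",ray(T,264.4,189.2,.077),ray(T,264.4,189.6,.077))
# initial wrist: plate far edge px row 132, fork tips 201
E
```

```text
[0.52899706 0.12289801 0.07912413] plate far edge [0.53096672 0.14240453 0.068     ] grip front/back top [0.53052951 0.13787345 0.096     ] [0.5285892  0.11985001 0.096     ] fork tips [0.51120874 0.06649051 0.068     ] [0.53736078 0.06447225 0.068     ]
shaft [0.52229457 0.03475757 0.077     ] [0.52092286 0.0347225  0.077     ]
```

Emit:
send_rows(
  motion="1 0.3 0 0 0; 1 0.3 0 0 0; 1 0.3 0 0 0",
)

```text
clock: 4.75
eef_pos: [0.529, 0.123, 0.079]
tool_rot: [0.744, 0.668, -0.01, 0.008]
ft_force: [-9.1, -33.5, 11.8]
grip_width: 0.0284
grasp_force: 61.1
```

Emit:
send_rows(
  motion="1 -0.6 0 0 0; 1 -1.1 0 0 0; -0.3 -1.1 0 0 0; -0.3 -1.1 0 0 0; -0.3 -1.1 0 0 0",
)

```text
clock: 5.25
eef_pos: [0.532, 0.1253, 0.0787]
tool_rot: [0.742, 0.67, 0.002, 0.001]
ft_force: [-1.3, -0.8, 0.1]
grip_width: 0.0556
grasp_force: 0.0
```

Emit:
send_rows(
  motion="-0.3 0 0 -3 0; -0.3 -2 0 -8 0; -0.3 -6 0 -12 0; -0.3 -8 0 -15 0; -0.3 -8 0 -15 0",
)

```text
clock: 5.75
eef_pos: [0.526, 0.0434, 0.2341]
tool_rot: [0.743, 0.669, 0.005, 0.004]
ft_force: [0.4, 0.7, -0.4]
grip_width: 0.0557
grasp_force: 0.0
```

```bash
python3 - <<'E'
from h import *
go(.525,.03,.231,1.475)
C,im=snap("wrist")
print(proj(C,[.522,.036,.06]))
a=np.vstack([im[:,110:410]]); 
cv2.imwrite("pics/w3.png",cv2.resize(im[60:260,158:358],None,fx=3,fy=3,interpolation=cv2.INTER_CUBIC)[:,:,::-1])
print("shaft",[(np.round(b["rect"],1).tolist(),round(b["conf"],2)) for b in boxes_of("wrist","shaft_tip")[:2]])
E
```

```text
clock 5.75 shift cm [-1.34  0.04  0.31] twist -0.008 tilt [ 0.001  0.013 -1.   ]
(np.float64(253.4836160733445), np.float64(180.3042963269351))
shaft [([253.6, 177.8, 18.0, 19.6], 0.52)]
```

View pics/w3.png

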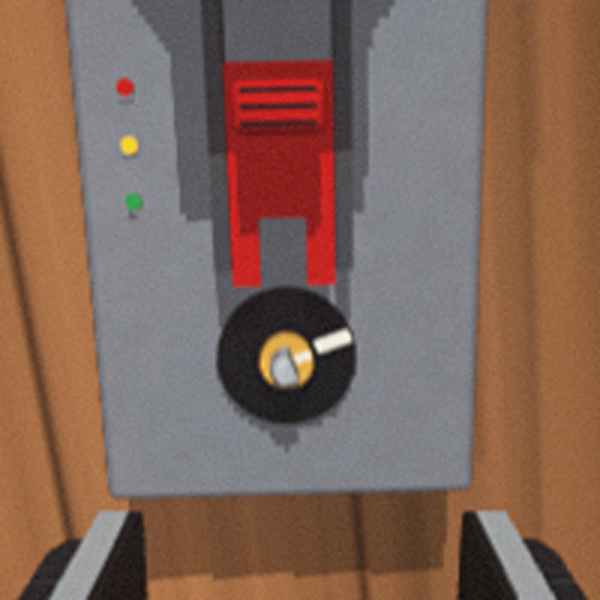

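Emit:
send_rows(
  motion="-1 -2 -0.1 4 0; -1 -3.2 -0.1 8 0; -1 -3.2 -0.1 11.4 0; -1 -3.2 -0.1 11.4 0; -1 -3.2 -0.1 11.4 0",
)

```text
clock: 6.35
eef_pos: [0.5173, 0.0145, 0.1123]
tool_rot: [0.741, 0.671, -0.001, -0.001]
ft_force: [-0.9, -0.4, 0.9]
grip_width: 0.0855
grasp_force: 0.0
```

```bash
cat >> h.py <<'E'
def mask_pts(im,f,C,z,win):
    u0,u1,v0,v1=win; hsv=cv2.cvtColor(im,cv2.COLOR_RGB2HSV)[v0:v1,u0:u1]
    m=f(hsv[...,0].astype(int),hsv[...,1].astype(int),hsv[...,2].astype(int)).astype(np.uint8)
    n,l,s,c=cv2.connectedComponentsWithStats(m); out=[]
    for i in np.argsort(-s[1:,4])[:3]+1:
        v,u=np.nonzero(l==i); out.append((s[i].tolist(),np.array([ray(C,a+u0,b+v0,z) for a,b in zip(u,v)])))
    return out
def axis(P):
    c=P.mean(0)[:2]; w,V=np.linalg.eigh(np.cov((P[:,:2]-c).T)); d=V[:,1]; return c,d,np.sqrt(w)
E
python3 - <<'E'
from h import *
print(bot.get_obs()["eef_pos"],bot.get_obs()["tool_rot"])
C,im=snap("wrist")
u,v=map(int,proj(C,[.522,.036,.06])); print(u,v)
W=(u-90,u+90,max(v-90,0),min(v+90,384))
for nm,f,z in(("white",lambda h,s,V:(s<50)&(V>190),.054),("brass",lambda h,s,V:(h>10)&(h<30)&(s>110)&(V>120),.062),("black",lambda h,s,V:V<50,.054)):
    for st,P in mask_pts(im,f,C,z,W):
        if len(P)>20:
            c,d,w=axis(P); print(nm,st,c.round(4),"ang",np.arctan2(d[1],d[0]).round(3),w.round(4),"mid",((P.max(0)+P.min(0))/2).round(4),np.ptp(P,axis=0).round(4))
cv2.imwrite("pics/w4.png",cv2.resize(im[W[2]:W[3],W[0]:W[1]],None,fx=3.3,fy=3.3,interpolation=cv2.INTER_CUBIC)[:,:,::-1])
E
```

```text
[0.51725292 0.01446281 0.11231673] [ 0.74147561  0.67097774 -0.00119824 -0.00116429]
262 179
white [106, 75, 20, 11, 126] [0.5408 0.0403] ang -2.904 [0.0014 0.0039] mid [0.5406 0.0403 0.054 ] [0.0136 0.0066 0.    ]
white [85, 90, 7, 7, 31] [0.5205 0.0328] ang -2.363 [0.001  0.0015] mid [0.5202 0.0327 0.054 ] [0.0047 0.0044 0.    ]
white [96, 86, 8, 6, 30] [0.5287 0.0353] ang -2.907 [0.0008 0.0017] mid [0.5287 0.0353 0.054 ] [0.0052 0.0034 0.    ]
brass [76, 75, 28, 29, 296] [0.5203 0.0405] ang -2.545 [0.0033 0.0062] mid [0.5217 0.0375 0.062 ] [0.0192 0.0193 0.    ]
brass [2, 161, 15, 19, 228] [ 0.4548 -0.019 ] ang 1.472 [0.0028 0.0044] mid [ 0.4549 -0.019   0.062 ] [0.0106 0.0152 0.    ]
brass [33, 162, 16, 18, 105] [ 0.4786 -0.0219] ang 1.713 [0.0022 0.0043] mid [ 0.479  -0.0215  0.062 ] [0.0097 0.0147 0.    ]
black [54, 51, 73, 73, 3224] [0.5211 0.0368] ang 1.695 [0.014 0.015] mid [0.5219 0.0359 0.054 ] [0.0522 0.0534 0.    ]
black [171, 150, 9, 30, 221] [ 0.5823 -0.0317] ang 1.516 [0.0017 0.0073] mid [ 0.5817 -0.0311  0.054 ] [0.0066 0.0253 0.    ]
black [0, 164, 2, 16, 24] [ 0.4454 -0.0246] ang 1.429 [0.0003 0.0039] mid [ 0.4454 -0.0235  0.054 ] [0.0024 0.013  0.    ]
```

View pics/w4.png

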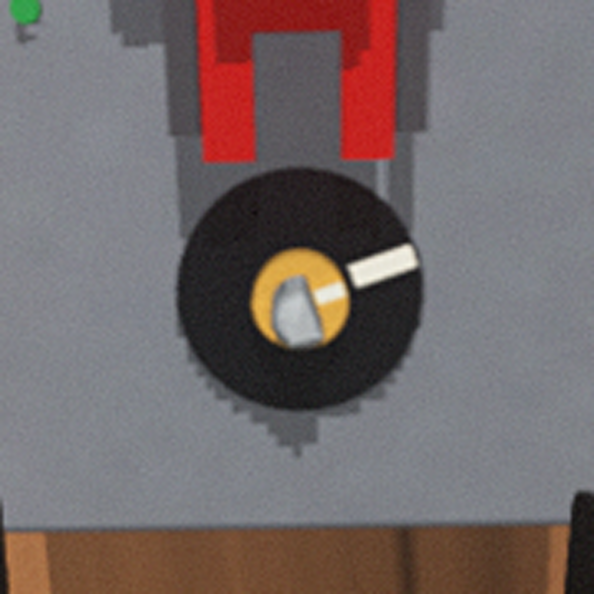

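Emit:
send_rows(
  motion="-1 0 0 -4.5 0.1; -1 -3 0.5 -8 0.24; -1 -7.7 1.5 -8.8 0.38; -1 -12.4 2.5 -8.8 0.52; -1 -17 3.5 -8.8 0.66",
)

```text
clock: 6.9
eef_pos: [0.5379, -0.1604, 0.2052]
tool_rot: [0.92, 0.392, 0.003, 0.002]
ft_force: [1.5, 0.7, -1.3]
grip_width: 0.0855
grasp_force: 0.0
```

```bash
python3 -c "
from h import *
go(.55,-.339,.2,0)"
```

```text
clock 6.9 shift cm [-12.05  13.23   0.56] twist 0.806 tilt [ 0.003  0.006 -1.   ]
```

Emit:
send_rows(
  motion="-1 -3 3.3 0.5 0.14; -1 -6 6.6 0.5 0.28; -1 -9 9.9 0.5 0.42; -1 -12 13.2 0.5 0.56; -1 -12 13.2 0.5 0.7",
)

```text
clock: 7.4
eef_pos: [0.5494, -0.3428, 0.198]
tool_rot: [0.999, 0.049, 0.002, 0.002]
ft_force: [0.7, -0.1, -0.4]
grip_width: 0.0853
grasp_force: 0.0
```

Emit:
send_rows(
  motion="-1 0 0 0 0.1; -1 0 0 0 0.1; -1 0 0 0 0.1",
)

```text
clock: 7.7
eef_pos: [0.5496, -0.3369, 0.1981]
tool_rot: [1.0, 0.006, 0.001, 0.001]
ft_force: [0.2, -0.1, -0.3]
grip_width: 0.0852
grasp_force: 0.0
```

```bash
python3 - <<'E'
from h import *
print(bot.get_obs()["eef_pos"],bot.get_obs()["tool_rot"])
C,im=snap("wrist","w5.png")
print([(np.round(b["rect"],1).tolist(),round(b["conf"],2)) for b in boxes_of("wrist","knob")[:2]])
E
```

```text
[ 0.54959711 -0.33687969  0.19809123] [9.99978864e-01 6.33764233e-03 1.23930328e-03 7.54343676e-04]
[([261.4, 174.4, 31.8, 33.2], 0.68), ([88.6, 4.2, 29.2, 5.3], 0.3)]
```

View pics/w5.png

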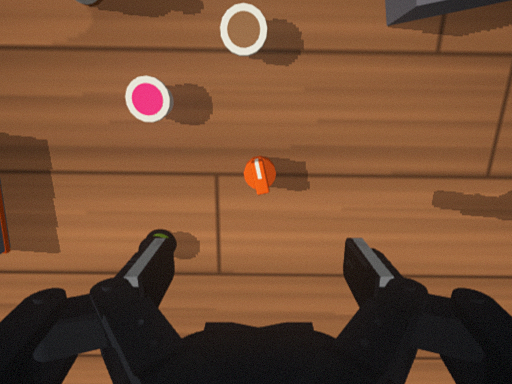

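```bash
cat > k.py <<'E'
from h import *
C,im=snap("wrist")
b=[x for x in boxes_of("wrist","knob") if x["conf"]>.4][0]["rect"]; u,v=int(b[0]),int(b[1]); r=int(max(b[2:])*.8)
W=(u-r,u+r,max(v-r,0),v+r)
for nm,f,z in(("white",lambda h,s,V:(s<70)&(V>180),.042),("orange",lambda h,s,V:(h<14)&(s>200)&(V>120),.02)):
    for st,P in mask_pts(im,f,C,z,W)[:2]:
        if len(P)>15:
            c,d,w=axis(P); print(nm,st,c.round(4),"ang",np.arctan2(d[1],d[0]).round(3),w.round(4),"mid",((P.max(0)+P.min(0))/2).round(4),np.ptp(P,axis=0).round(4))
cv2.imwrite("pics/k%d.png"%(bot.get_obs()["clock"]*100),cv2.resize(im[W[2]:W[3],W[0]:W[1]],(500,500),interpolation=cv2.INTER_CUBIC)[:,:,::-1])
E
python3 k.py; python3 -c "
from h import *
C=cam('wrist');print(ray(C,260,174,.02))"
```

```text
white [20, 12, 7, 18, 58] [ 0.5593 -0.3375] ang -2.913 [0.001  0.0056] mid [ 0.5588 -0.3373  0.042 ] [0.0183 0.0065 0.    ]
orange [9, 7, 32, 38, 781] [ 0.5487 -0.3401] ang -3.009 [0.0094 0.011 ] mid [ 0.5483 -0.3392  0.02  ] [0.0432 0.0355 0.    ]
[ 0.54896223 -0.33954054  0.02      ]
```

```bash
python3 -c "
from h import *
go(.548,-.340,.11,.229)"
```

```text
clock 7.9 shift cm [-0.11  0.35  8.7 ] twist -0.217 tilt [ 0.001  0.    -1.   ]
```

Emit:
send_rows(
  motion="-1 -0.1 0.3 4 -0.1; -1 -0.1 0.3 8.7 -0.217; -1 -0.1 0.3 8.7 -0.217; -1 -0.1 0.3 8.7 -0.217; -1 -0.1 0.3 8.7 -0.217",
)

```text
clock: 8.4
eef_pos: [0.5495, -0.3409, 0.1124]
tool_rot: [0.994, 0.113, 0.002, 0.001]
ft_force: [0.4, 0.6, 0.6]
grip_width: 0.0853
grasp_force: 0.0
```

```bash
python3 k.py; python3 -c "
from h import *
print(bot.get_obs()['eef_pos']);go(.550,-.340,.024,.229)"; ls pics
```

```text
white [34, 20, 5, 24, 104] [ 0.56   -0.3374] ang -2.897 [0.001  0.0056] mid [ 0.5596 -0.3374  0.042 ] [0.0184 0.0069 0.    ]
orange [16, 11, 42, 54, 1452] [ 0.5489 -0.34  ] ang -2.921 [0.0093 0.012 ] mid [ 0.5475 -0.3396  0.02  ] [0.0481 0.0365 0.    ]
[ 0.54961281 -0.34102812  0.11262664]
clock 8.5 shift cm [ 0.02 -0.13  8.86] twist -0.003 tilt [ 0.004  0.004 -1.   ]
c1.png
c2.png
k790.png
k850.png
side0.png
top0.png
w1.png
w2.png
w3.png
w4.png
w5.png
```

Emit:
send_rows(
  motion="-0.6 0.1 -0.1 4 -0.015; -0.4 0.1 -0.1 8 -0.015; -0.2 0.1 -0.1 8.8 -0.015; 0 0.1 -0.1 8.8 -0.015; 0 0.1 -0.1 8.8 -0.015",
)

```text
clock: 9.0
eef_pos: [0.5501, -0.3398, 0.0239]
tool_rot: [0.993, 0.12, 0.002, 0.001]
ft_force: [1.0, 0.1, 0.4]
grip_width: 0.0427
grasp_force: 0.0
```

Emit:
send_rows(
  motion="1 0 0 0 0; 1 0 0 0 0; 1 0 0 0 0; 1 0 0 0 0; 1 0 0 0 0",
)

```text
clock: 9.5
eef_pos: [0.5499, -0.3397, 0.0237]
tool_rot: [0.993, 0.121, 0.002, 0.001]
ft_force: [-0.2, 0.6, 6.7]
grip_width: 0.0126
grasp_force: 59.7
```

```bash
python3 - <<'E'
from h import *
o=bot.get_obs();print(o["grip_width"],o["grasp_force"],o["eef_pos"])
C,im=snap("wrist")
cv2.imwrite("pics/g1.png",im[:,:,::-1])
E
```

```text
0.012573888339151256 59.74076986312866 [ 0.54989332 -0.33974701  0.02374252]
```

View pics/g1.png

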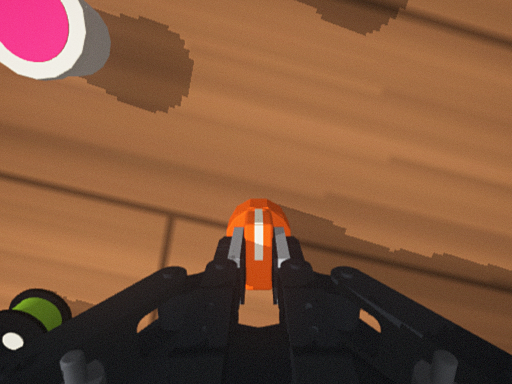

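```bash
python3 - <<'E'
from h import *
o=bot.get_obs(); C=cam("wrist"); M=R.from_quat(o["tool_rot"]).as_matrix()
for nm,z,f in(("white",.042,lambda h,s,V:(s<60)&(V>190)),("orange",.02,lambda h,s,V:(h<16)&(s>200)&(V>100))):
    im=cv2.cvtColor(cv2.imread("pics/g1.png"),cv2.COLOR_BGR2RGB)
    for st,P in mask_pts(im,f,C,z,(225,295,190,295))[:3]:
        print(nm,st)
for r in(208,213,232,236,260,290): print(r,(M.T@(ray(C,259,r,.042)-o["eef_pos"])*1000).round(1))
im=im[195:300,215:303]; print(im[:,43:46].mean(1).astype(int)[::4].tolist())
go(.5218,.0362,.13,.237)
E
```

```text
white [30, 32, 8, 38, 254]
white [54, 69, 5, 8, 18]
orange [2, 9, 64, 91, 2608]
208 [ 25.9   1.4 -18.2]
213 [ 23.5   1.4 -18.2]
232 [ 14.    1.4 -18.2]
236 [ 12.    1.4 -18.2]
260 [ -0.6   1.4 -18.3]
290 [-17.3   1.4 -18.3]
[[152, 99, 61], [180, 72, 22], [183, 71, 24], [184, 67, 18], [171, 170, 154], [172, 166, 151], [167, 162, 147], [238, 237, 223], [243, 241, 233], [243, 240, 232], [242, 239, 231], [242, 239, 231], [240, 236, 226], [190, 183, 171], [189, 182, 169], [191, 185, 172], [190, 171, 151], [201, 77, 23], [199, 75, 23], [198, 76, 20], [199, 76, 21], [199, 77, 21], [199, 78, 24], [197, 72, 13], [190, 129, 82], [186, 126, 78], [179, 119, 74]]
clock 9.55 shift cm [  6.3  -37.14 -10.73] twist 0.005 tilt [ 0.003  0.003 -1.   ]
```

Emit:
send_rows(
  motion="1 0 0 -2 0; 1 0 0 -5 0; 1 0 0 -9 0; 1 0 0 -13 0; 1 0 0 -15 0",
)

```text
clock: 10.05
eef_pos: [0.5498, -0.3397, 0.1761]
tool_rot: [0.993, 0.121, 0.003, 0.002]
ft_force: [1.1, 0.4, -0.3]
grip_width: 0.0127
grasp_force: 58.8
```

Emit:
send_rows(
  motion="1 0 -3 0 0; 1 0 -7 0 0; 1 0.4 -11.5 0 0; 1 0.6 -16 0 0; 1 0.6 -20 0 0",
)

```text
clock: 10.55
eef_pos: [0.5056, -0.1412, 0.1715]
tool_rot: [0.993, 0.121, 0.0, -0.0]
ft_force: [0.4, -0.1, -0.5]
grip_width: 0.0124
grasp_force: 58.9
```

Emit:
send_rows(
  motion="1 0 -4.5 0 0; 1 0.4 -9 0 0; 1 0.4 -13.5 1 0; 1 0.4 -17.2 3 0; 1 0.4 -17.2 4.5 0",
)

```text
clock: 11.05
eef_pos: [0.4674, 0.0287, 0.126]
tool_rot: [0.992, 0.124, -0.0, -0.001]
ft_force: [0.9, -1.1, -0.9]
grip_width: 0.0125
grasp_force: 58.9
```

Emit:
send_rows(
  motion="1 0 0 0 0; 1 0 0 0 0; 1 0 0 0 0",
)

```text
clock: 11.35
eef_pos: [0.47, 0.0242, 0.1273]
tool_rot: [0.993, 0.12, 0.001, 0.0]
ft_force: [-0.7, 0.2, -1.2]
grip_width: 0.0127
grasp_force: 58.9
```

```bash
cat > s.py <<'E'
from h import *
o=bot.get_obs(); M=R.from_quat(o["tool_rot"]).as_matrix(); hd=np.arctan2(M[1,0],M[0,0]); print(o["clock"],o["eef_pos"],hd,o["grip_width"])
C,im=snap("wrist","s%d.png"%(o["clock"]*100))
u,v=map(int,proj(C,[.521,.036,.06])); print(u,v)
W=(max(u-80,0),u+80,max(v-80,0),min(v+80,384))
for nm,f,z in(("white",lambda h,s,V:(s<50)&(V>190),.054),("brass",lambda h,s,V:(h>15)&(h<30)&(s>110)&(V>120),.062),("black",lambda h,s,V:V<50,.054)):
    for st,P in mask_pts(im,f,C,z,W)[:2]:
        if len(P)>20:
            c,d,w=axis(P); m=(P.max(0)+P.min(0))/2; print(nm,st,"ang",(np.arctan2(d[1],d[0])-hd).round(3),"mid tool mm",(M.T@(m-o["eef_pos"])*1000).round(1),"cen",(M.T@(P.mean(0)-o["eef_pos"])*1000).round(1),np.ptp(P,axis=0).round(4))
E
python3 s.py
```

```text
11.35 [0.47004165 0.02418161 0.12732219] 0.2404486746546841 0.012729196823172398
257 134
white [78, 43, 7, 20, 140] ang -3.142 mid tool mm [71.8  0.9 73.5] cen [71.8  0.9 73.5] [0.0138 0.0073 0.    ]
white [74, 78, 14, 11, 119] ang 1.65 mid tool mm [50.7  0.4 73.4] cen [50.4  0.7 73.4] [0.0082 0.0102 0.    ]
brass [67, 66, 29, 29, 390] ang 1.69 mid tool mm [52.8  0.9 65.4] cen [53.1  0.8 65.4] [0.0203 0.0201 0.    ]
black [46, 43, 71, 72, 2977] ang 1.455 mid tool mm [52.6  1.  73.4] cen [52.   0.9 73.4] [0.0527 0.0527 0.    ]
```

Emit:
send_rows(
  motion="1 2 0 0 0; 1 4.2 0 0 0; 1 5.2 0 0 0; 1 5.2 0 1.5 0; 1 5.2 0 2 0",
)

```text
clock: 11.9
eef_pos: [0.519, 0.0367, 0.1054]
tool_rot: [0.993, 0.12, -0.001, -0.0]
ft_force: [-0.6, 0.6, -2.0]
grip_width: 0.0124
grasp_force: 58.9
```

Emit:
send_rows(
  motion="1 0 0 0 0; 1 0 0 0 0; 1 0 0 0 0",
)

```text
clock: 12.2
eef_pos: [0.5198, 0.0371, 0.107]
tool_rot: [0.993, 0.12, 0.0, 0.0]
ft_force: [-0.3, 0.4, -1.2]
grip_width: 0.0128
grasp_force: 58.9
```

```bash
python3 -c "
from h import *
go(.5203,.0369,.0777,.2404);print(bot.get_obs()['ft_force'],bot.get_obs()['eef_pos'])"
```

```text
clock 12.2 shift cm [0.04 0.04 2.93] twist 0.001 tilt [ 0.001  0.    -1.   ]
[-0.33946065  0.36246387 -1.1529278 ] [0.51975719 0.03714466 0.10697017]
```

Emit:
send_rows(
  motion="1 0.04 0.03 0.4 0; 1 0.04 0.03 0.7 0; 1 0.04 0.03 1.0 0; 1 0.04 0.03 1.2 0; 1 0.04 0.03 1.2 0",
)

```text
clock: 12.7
eef_pos: [0.5207, 0.0371, 0.0942]
tool_rot: [0.993, 0.121, 0.001, 0.0]
ft_force: [3.2, -0.5, -1.7]
grip_width: 0.0127
grasp_force: 58.8
```

Emit:
send_rows(
  motion="1 0.08 0 0.3 0; 1 0.1 0 0.6 0; 1 0.1 0 0.9 0; 1 0.1 0 1.0 0; 1 0.1 0 1.0 0",
)

```text
clock: 13.2
eef_pos: [0.5209, 0.0372, 0.0847]
tool_rot: [0.993, 0.121, 0.0, 0.0]
ft_force: [-0.8, -0.8, 5.6]
grip_width: 0.0128
grasp_force: 59.8
```

Emit:
send_rows(
  motion="1 0 0 0 0; 1 0 0 0 0; 1 0 0 0.3 0; 1 0 0 0.6 0; 1 0 0 0.8 0",
)

```text
clock: 13.7
eef_pos: [0.5211, 0.0372, 0.0775]
tool_rot: [0.993, 0.121, 0.0, 0.0]
ft_force: [-6.5, -1.8, 23.9]
grip_width: 0.0123
grasp_force: 62.5
```

Emit:
send_rows(
  motion="1 0 0 0.3 0; 1 0 0 0.5 0; 1 0 0 0.5 0; 1 0 0 0.5 0; 1 0 0 0.5 0",
)

```text
clock: 14.2
eef_pos: [0.5212, 0.0372, 0.0774]
tool_rot: [0.993, 0.121, 0.002, 0.0]
ft_force: [-13.3, -1.9, 38.6]
grip_width: 0.013
grasp_force: 64.5
```

Emit:
send_rows(
  motion="1 -0.1 0 -0.2 0; 1 -0.1 0 -0.5 0; 1 -0.1 0 -0.5 0; 1 -0.1 0 -0.5 0; 1 -0.1 0 -0.5 0",
)

```text
clock: 14.7
eef_pos: [0.5209, 0.0371, 0.0779]
tool_rot: [0.993, 0.121, 0.001, 0.0]
ft_force: [0.0, -1.8, 8.4]
grip_width: 0.0125
grasp_force: 60.2
```

```bash
python3 - <<'E'
from h import *
o=bot.get_obs(); print(o["eef_pos"],o["ft_force"],o["grasp_force"])
C,im=snap("wrist"); 
for st,P in mask_pts(im,lambda h,s,V:((h<4)|(h>174))&(s>180)&(V>60),C,.096,(0,512,0,384))[:2]: print("red",st,P.mean(0))
T,t=snap("top")
for n,b in(("wrist",boxes_of("wrist","knob")),("top lock",boxes_of("top","lock_grip"))): print(n,[(np.round(x["rect"]).tolist(),round(x["conf"],2)) for x in b[:2]])
for st,P in mask_pts(t,lambda h,s,V:((h<4)|(h>174))&(s>180)&(V>60),T,.09,(230,280,175,205))[:2]: print("top red",st,P.mean(0),P.min(0),P.max(0))
E
```

```text
[0.5208677  0.03712383 0.0778564 ] [ 0.02254882 -1.77707122  8.44964457] 60.2107036113739
red [55, 145, 164, 101, 8449] [0.53794366 0.1002389  0.096     ]
red [83, 248, 9, 9, 59] [0.50475696 0.11673842 0.096     ]
wrist [([259.0, 243.0, 60.0, 86.0], 0.88)]
top lock [([242.0, 188.0, 15.0, 13.0], 0.51)]
top red [5, 7, 14, 10, 113] [0.52929719 0.11629384 0.09      ] [0.51296298 0.09123664 0.09      ] [0.54412574 0.13549164 0.09      ]
```

Emit:
send_rows(
  motion="1 0 0 0.25 0; 1 0 0 0.25 0; 1 0 0 0.25 0; 1 0 0 0.25 0; 1 0 0 0.25 0",
)

```text
clock: 15.4
eef_pos: [0.521, 0.0372, 0.0775]
tool_rot: [0.993, 0.121, 0.002, 0.0]
ft_force: [-4.7, -1.8, 21.7]
grip_width: 0.0129
grasp_force: 62.1
```

```bash
python3 -c "
from h import *
print(workorder.job_done())"
```

```text
the job is handed in; nothing more can be done
None
```

The job is handed in at about 15 s on the robot's clock: the lock is at its end stop, and the knob is home on the D-shaft with the flats matched. The gripper still holds it pressed to the bottom stop at about 22 N; I read all this from the arm's position and forces and the camera positions, and no verdict came back.

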